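# Set the iris of a light stage and run the dish in over its window

## Robot

A 6-joint arm with a two-finger parallel gripper is mounted at the origin on a cart in front of the work surface, level with it; the furniture and walls round the work are solid. World frame = base frame: x ahead of the robot, y to its left, z up, the work surface at z = 0. Lengths are in mm, angles in rad, forces in N, time in s.
With the tool pointing down it reaches from about 275 to 750 mm from the base axis. Payload 10.2 kg.
Tool frame: the origin (TCP) lies at the very end of the fingers, on their centre line; the grasp point (between the pads) lies behind it (grip_point_offset is the z of the grasp point in the tool frame, in mm); z points along the fingers, y is the line along which they close (so a half turn about z gives the same grasp; the last joint's range is limited). The gripper opens to 85 mm and grips with 20 to 120 N. Pads are 22 mm wide; open, the fingers measure 114 mm over their backs; the gripper's body (76 mm by 85 mm) begins 54 mm behind the grasp point. The pads swing forward as they close: fully open they stand 13 mm farther back than shut.
Start: joints at [-1.461, 0.313, 1.498, -0, 1.331, -0.223], TCP at [171.5, -496.205, 231.294] pointing down, gripper open.
Joint ranges: [-2.94, 2.94], [-0.97, 2.17], [0.19, 2.56], [-1.23, 4.37], [0.02, 3.11], [-2.88, 2.88]. Speed limits (rad/s): [2.39, 2.39, 3.01, 3.14, 3.14, 3.14].

## Interface

Orientations are given as a 3x3 rotation matrix whose columns are the frame's x, y, z axes.
In Python, from station import * gives the robot as it stands.
- The arm moves only by the shell command python3 -m inch 'ROWS' [FORCE]. ROWS is JSON, a list of rows, each a list of 3 entries, a list of its own where there are three numbers: the gripper command: -1 is shut, 1 is fully open, values between are in proportion, then the shift along the tool's x, y, z in m, then the turn about the tool's z in rad. A call has 1 to 10 rows; each row is the pose to reach, as a shift and turn from the pose commanded when the call began, along the tool's axes at that moment; what a row does not reach only later rows make up. A row lasts 1/8 s, in which the tool goes at most 62.5 mm and 10.7 degrees, less where a joint would pass 70% of its speed; a pose out of reach is approached as far as the arm can. A call with a gripper value outside its range is refused whole. The fingers move at their own pace and stop on an object; FORCE is the grip in N (left out, the last holds). Time passes only in rows, so rows that repeat a pose let the fingers close. It gives the time, the measured TCP pose, the force, the opening and the grip force at its end, in the units of the state.
- observe(): the state, without advancing time (a new reading comes with each control period).
- grab_frame(name): name is "side" or "top"; returns the picture (400x640x3 uint8, red, green, blue); there is no depth.
- camera_info(name): a dict with "fov_y" (degrees; the focal length in pixels is half the picture's height over the tangent of half this angle, whatever the lens; pixels are square), "cx", "cy" (the principal point, pixels), "k1" (the pictures are not rectified: a ray, as slopes to the right and down, at radius r is drawn at 1 + k1 r^2 times it, then the intrinsics apply), "view" (4x4, takes a point from world to camera coordinates). Camera axes: x right, y down, z forward; pixel columns grow to the right and rows downward; lengths in mm; the calibration is good to about 2 mm. A picture is of the moment at which its call begins. camera_info takes no time and is no camera call.
- job_done(): hands the job in; it is judged then, once.
Trained networks look in the newest picture that a camera, given by its name, has taken for a name from the list of things; names that differ only in an ending like _2 or _b are one class to them, and where a whole thing is asked for, a point or a joint stands for the part that bears it (a point fixed in the world has none). Each returns a list of dicts, best first, with "score" (0 to 1); they miss things now and then, are a little off and sometimes report something else, mostly with a low value. They report only what shows in the picture. A call takes as long as a camera call. They do not tell look-alikes from the thing itself.
- boxes_of(camera, name): "point" ([x, y, z] in mm, in the coordinates of the camera as it stood for that picture, good to about 4 mm: the middle of the surface that is visible of it).
The state is a dict: "time": time; "joint_pos": joint angles; "joint_velocities": joint speeds; "effort": joint torques, N m; "eef_pos": TCP position; "tcp_rot": TCP orientation; "ft_force": force on the tool from outside, world axes, zero at the start; "wrist_torque": the same for the moment, N m; "grip_width": finger opening in mm; "gripper_force": force on a finger pad.
Only numpy, scipy, OpenCV 4.12 (cv2) and the standard library are available. Lean on these libraries where they do the work, as an engineer would, in place of code of your own. Each camera call takes 0.05 s, during which the arm holds its last target. There are 200 camera calls.

## Task

Set up the light stage for viewing: push the lever of its iris ring round until the pointer stands on the third mark from the closed end of the scale (the end with the small dot; it has seven marks), and push the glass dish along its guide until it rests against the closed end, over the window. Both jobs are pushed with the fingertips: do not lift the dish off the stage, and leave the things standing around where they are.

Things in the scene. Friction and masses are not known exactly. Their poses are not given: they have to be found in the camera images.
- light_stage: Fixed light stage: white lamp housing 46 mm high, reaching x -130 to +95, y -102 to +102 mm; above it on pillars a dark stage plate, x -42 to +60, y -98 to +106 mm, top at z 70 mm. Origin on the worktop under the vertical iris axis; -x is its front (robot side), +y its left, z up.
- iris_ring (a joint): Angle (rad) of the iris ring, 0 to 1.4. 0 = closed, lever to the right (-y of the stage); grows as the lever goes round to the left (+y), opening the iris; at 0.7 it points to the front (-x). The seven marks are at 0.1, 0.3, 0.5 ... 1.3: the third from the closed end is 0.5. Dry friction, about 2.5 N at the knob; it stays where it is left.
- lever_knob (a point): Top centre of the lever's upright black knob, moving with the ring: a pin 13 mm across from z 60 to 88 mm, 92 mm from the iris axis. Under it the flat steel lever (9 mm wide, 15 mm round under the knob) lies at z 52 to 57 mm, above the housing top (z 46 mm).
- lever_pointer (a point): Tip of the thin pointer at the end of the lever, 106 mm from the iris axis, z 53 mm; moves with the ring.
- third_mark (a point): Inner end of the third mark from the closed end, 107.5 mm from the iris axis, at z 46 mm; the pointer tip points at it when set. The scale is printed on the white housing top, in front of the stage plate, a thin arc with seven black marks; small dot beyond its right-hand end = closed, large dot beyond its left-hand end = open.
- window (a point): Centre of the open round window, 46 mm across, level with the top of the stage plate (z 70 mm), on the iris axis. The dish is centred here when it rests against the closed end of the guide. Axes as the stage's.
- guide_mouth (a point): Middle of the open end of the dish guide, on top of the stage plate, 96 mm to the left (+y) of the window's centre. The guide is a U of flat bar 6 mm high and 6 mm thick on the plate, 60 mm wide inside (x -30 to +30 mm of the stage); it runs towards -y to its closed end, whose face is 28.5 mm past the window's centre.
- petri_dish: Clear glass dish, 57 mm across and 12 mm high, 40 to 70 g, open side up, standing on the stage plate inside the guide near its mouth, 52 to 72 mm left (+y) of the window's centre. Origin at the centre of its underside.
- beaker: Empty glass beaker, 56 mm across, 70 mm high, on the worktop to the right of the stage; stays. Origin at the centre of its underside.
- brown_bottle: Brown reagent bottle with a black cap, 60 mm across, 118 mm high, to the right of the stage; stays. Origin at the centre of its underside.
- sample_can: Small light metal can with a lid, 55 mm across, 41 mm high, on the worktop to the left of the stage; stays. Origin at the centre of its underside.
- tweezers: Steel tweezers, 116 mm long, lying on the worktop right of the stage; stay. Origin under their middle.
Not all that is in view belongs to the job. What is shaped like the petri_dish but red or turquoise is not meant.

How it is judged:
By the outcome, as a careful person would: the job done as asked, in the order asked, and still so for the second after the job is handed in, with the robot touching nothing.
It also fails if it takes over 45 s, if anything falls off the work surface, if the arm or the gripper's body presses on something with over 40 N, if the wrist force passes 120 N, or if a joint passes its speed limit or range.

## Working session

There is one attempt and no reset: what is moved stays moved. The work goes in short steps, Python scripts to look and compute and a shell command to move; the robot and the scene stay as the last step left them, time stands still between calls to the robot, and variables do not carry over. Pictures are saved under pics/ and viewed, at most 10 in all, crops included, and the job is handed in when it is done.

```bash
ls; mkdir -p pics; cat > h.py <<'E'
from station import *
import numpy as np, cv2
def K(n):
    c=camera_info(n); f=200/np.tan(np.radians(c["fov_y"])/2); return c,f,np.array(c["view"])
def world(n,p):
    c,f,V=K(n); return (np.linalg.inv(V)@np.r_[p,1])[:3]
def proj(n,P):
    c,f,V=K(n); q=(V@np.r_[P,1])[:3]; s=q[:2]/q[2]; s=s*(1+c["k1"]*(s@s)); return s*f+[c["cx"],c["cy"]]
def ray(n,u,v,z):
    c,f,V=K(n); d=(np.array([u,v])-[c["cx"],c["cy"]])/f; s=d.copy()
    for _ in range(20): s=d/(1+c["k1"]*(s@s))
    I=np.linalg.inv(V); o=I[:3,3]; r=I[:3,:3]@np.r_[s,1]; return o+r*(z-o[2])/r[2]
E
python3 - <<'E'
from h import *
for n in("top","side"):
    im=grab_frame(n); cv2.imwrite(f"pics/{n}0.png",im[:,:,::-1])
    c,f,V=K(n); print(n,f,np.linalg.inv(V).round(2).tolist())
    for t in ("light_stage","lever_knob","lever_pointer","petri_dish","beaker","brown_bottle","sample_can","tweezers"):
        for r in boxes_of(n,t)[:3]: print(t,round(r["score"],2),world(n,r["point"]).round(0),proj(n,world(n,r["point"])).round(0))
s=observe(); print(s["time"],s["eef_pos"],np.round(s["tcp_rot"],3).tolist(),s["grip_width"])
E
```

```text
pics
top 404.8915459255156 [[-0.04, -0.98, 0.2, 352.4], [-1.0, 0.04, -0.0, 2.6], [-0.0, -0.2, -0.98, 1090.8], [0.0, 0.0, 0.0, 1.0]]
light_stage 0.75 [550.  64.  48.] [297. 211.]
lever_knob 0.43 [528.  74.  61.] [293. 219.]
petri_dish 0.9 [ 443. -230.   -2.] [409. 250.]
petri_dish 0.83 [ 412. -113.    2.] [366. 263.]
petri_dish 0.81 [ 641. -165.   -2.] [380. 180.]
beaker 0.65 [605. -72.  19.] [348. 192.]
beaker 0.42 [524.  73.  58.] [294. 221.]
brown_bottle 0.73 [675. -59.  79.] [342. 160.]
sample_can 0.88 [525. 262.  39.] [223. 224.]
tweezers 0.73 [566. 138.  71.] [268. 205.]
tweezers 0.33 [602. -76.  25.] [349. 192.]
tweezers 0.26 [551.  64.  46.] [297. 211.]
side 404.531948469914 [[0.98, -0.07, 0.16, 437.62], [-0.17, -0.51, 0.84, -714.8], [0.02, -0.86, -0.52, 528.58], [0.0, 0.0, 0.0, 1.0]]
light_stage 0.67 [544.  23.  45.] [305. 215.]
light_stage 0.55 [527.  71.  57.] [295. 200.]
lever_knob 0.86 [526.  69.  63.] [295. 198.]
lever_pointer 0.8 [525.  71.  54.] [294. 201.]
lever_pointer 0.54 [541.  22.  45.] [304. 215.]
petri_dish 0.79 [ 443. -226.    2.] [268. 320.]
petri_dish 0.78 [ 632. -165.    5.] [366. 283.]
petri_dish 0.74 [563. 143.  75.] [306. 177.]
beaker 0.89 [595. -94.  47.] [340. 244.]
beaker 0.71 [540.  22.  45.] [304. 215.]
beaker 0.15 [514. 248.  45.] [282. 170.]
brown_bottle 0.89 [681. -78.  66.] [380. 228.]
sample_can 0.47 [681. -77.  64.] [380. 229.]
tweezers 0.73 [595. -94.  49.] [339. 244.]
tweezers 0.58 [ 520. -112.    7.] [303. 269.]
0.9 [ 171.51859794 -496.19173291  231.28857512] [[0.945, 0.327, -0.0], [0.327, -0.945, 0.0], [-0.0, -0.0, -1.0]] 85.62236128736798
```

```bash
python3 - <<'E'
import cv2,numpy as np
a=cv2.imread("pics/top0.png")[140:280,200:430]; b=cv2.imread("pics/side0.png")[130:300,240:420]
cv2.imwrite("pics/a.png",cv2.resize(a,None,fx=3.4,fy=3.4,interpolation=cv2.INTER_CUBIC))
cv2.imwrite("pics/b.png",cv2.resize(b,None,fx=3.5,fy=3.5,interpolation=cv2.INTER_CUBIC))
E
```

```text
(no output)
```

View pics/a.png

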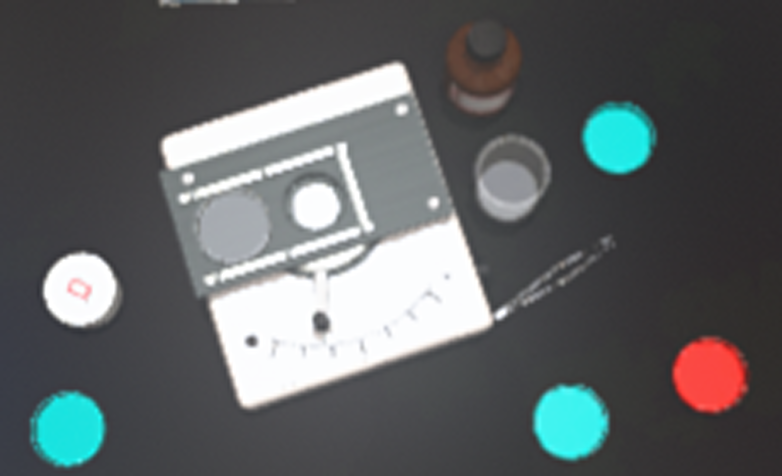

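View pics/b.png

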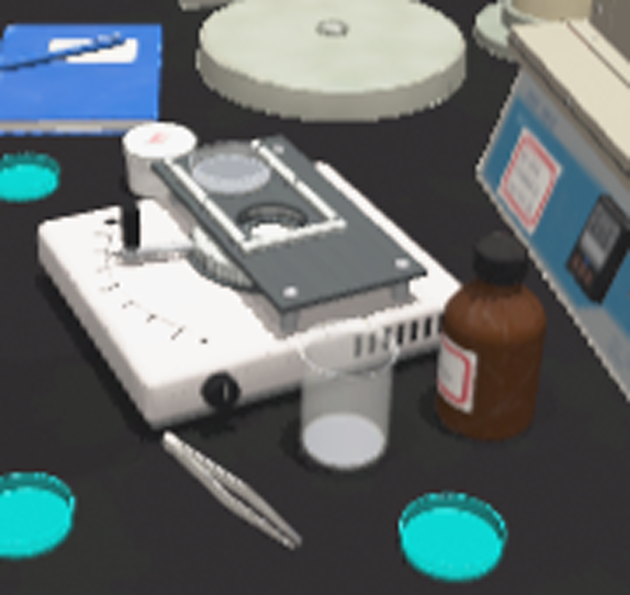

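The top view shows the stage turned about 18°. In the crop, the window is at (315,205), the dish at (233,226) and the knob at (321,321), pointing at roughly the fifth mark. The small dot is at (447,277) and the large dot at (251,341). The side view agrees, and it shows the dish near the guide mouth.

```bash
cat >> h.py <<'E'
from scipy.optimize import least_squares
def fitpose(pts):  # list of (cam,u,v,local xyz)
    def w(p,L): c,s=np.cos(p[2]),np.sin(p[2]); return np.array([p[0]+c*L[0]-s*L[1],p[1]+s*L[0]+c*L[1],L[2]])
    r=lambda p: np.concatenate([proj(n,w(p,L))-[u,v] for n,u,v,L in pts])
    s=least_squares(r,[570,60,0.3],loss="soft_l1"); return s.x,r(s.x).reshape(-1,2)
E
python3 - <<'E'
from h import *
T=lambda a,b,L:("top",a/3.4+200-.35,b/3.4+140-.35,L)
S=lambda a,b,L:("side",a/3.5+240-.35,b/3.5+130-.35,L)
pts=[T(243,409,(-130,102,46)),T(493,325,(-130,-102,46)),T(162,138,(95,102,46)),T(407,63,(95,-102,46)),
T(160,174,(60,106,70)),T(412,96,(60,-98,70)),T(458,216,(-42,-98,70)),
T(345,145,(36,-34.5,76)),T(374,230,(-36,-34.5,76)),T(315,205,(0,0,70)),
S(345,222,(36,-34.5,76)),S(245,247,(-36,-34.5,76)),S(427,274,(60,-98,70)),S(293,308,(-42,-98,70)),S(40,228,(-130,102,46)),S(152,412,(-130,-102,46))]
p,r=fitpose(pts); print(p,np.degrees(p[2])); print(r.round(1).tolist())
c,s=np.cos(p[2]),np.sin(p[2]);R=np.array([[c,-s],[s,c]])
loc=lambda q:R.T@(q[:2]-p[:2])
k=ray("top",321/3.4+199.65,317/3.4+139.65,88);l=loc(k);print("knob",k,l,np.hypot(*l),"ang",np.arctan2(l[1],-l[0])+.7)
k=ray("side",131/3.5+239.65,207/3.5+129.65,88);l=loc(k);print("knob side",k,l,np.hypot(*l),np.arctan2(l[1],-l[0])+.7)
d=ray("top",233/3.4+199.65,226/3.4+139.65,76);print("dish",d,loc(d))
d=ray("side",231/3.5+239.65,168/3.5+129.65,76);print("dish",d,loc(d))
for u,v,n in((447,277,"small"),(251,341,"large"),(435,296,'m1'),(412,311,'m2'),(388,328,'m3'),(362,343,'m4'),(334,349,'m5')):
  l=loc(ray("top",u/3.4+199.65,v/3.4+139.65,46));print(n,l.round(1),np.hypot(*l).round(1),np.arctan2(l[1],-l[0])+.7)
E
```

```text
[5.78051265e+02 7.37717204e+01 2.89744336e-01] 16.601127610574594
[[0.1, 0.5], [1.6, -0.1], [-1.0, -0.1], [-0.7, -1.5], [0.2, -0.3], [0.5, -1.6], [-0.4, -0.9], [-0.1, -0.7], [0.1, 0.1], [0.5, -0.8], [0.1, 0.8], [-0.4, 0.6], [0.5, -0.6], [-3.6, 0.8], [-2.2, -1.4], [-2.1, -7.6]]
knob [487.80780989  71.23905813  88.        ] [-87.20543321  23.35611432] 90.27898790984823 ang 0.9616869261016388
knob side [487.57376474  72.41710592  88.        ] [-87.09314588  24.55192588] 90.48764072072599 0.9747736168647683
dish [560.74558344 136.76958284  76.        ] [ 1.41461615 65.31627795]
dish [561.23580737 138.81405998  76.        ] [ 2.46852794 67.13547452]
small [-82.6 -76.7] 112.7 -0.04870779580277218
large [-81.4  80.7] 114.6 1.4813675360429217
m1 [-93.6 -63.2] 112.9 0.10561634305114798
m2 [-98.9 -42.8] 107.8 0.2910507838714041
m3 [-105.4  -21.3] 107.5 0.5002154739396425
m4 [-109.9    1. ] 109.9 0.7094701188183296
m5 [-107.4   22.7] 109.8 0.9078086547317081
```

```bash
python3 -m inch '[[-1,[0.483,-0.47,0],0.043],[-1,[0.483,-0.47,0],0.043],[-1,[0.483,-0.47,0],0.043],[-1,[0.483,-0.47,0],0.043],[-1,[0.483,-0.47,0],0.043],[-1,[0.483,-0.47,0],0.043],[-1,[0.483,-0.47,0],0.043],[-1,[0.483,-0.47,0],0.043],[-1,[0.483,-0.47,0],0.043],[-1,[0.483,-0.47,0],0.043]]' 40
cat >> h.py <<'E'
P0=np.array([578.05,73.77]); TH=0.2897
RS=np.array([[np.cos(TH),-np.sin(TH)],[np.sin(TH),np.cos(TH)]])
def loc(q): return RS.T@(np.asarray(q)[:2]-P0)
def wl(x,y,z): return np.r_[P0+RS@[x,y],z]
def go(x,y,z):
    s=observe(); R=np.array(s["tcp_rot"]); e=np.array(s["eef_pos"])
    print("t",round(s["time"],2),"loc",loc(e).round(1),"z",e[2].round(1),"yaw err",round(np.arctan2(R[1,0],R[0,0])-TH,4),"F stage",(RS.T@np.array(s["ft_force"])[:2]).round(1),"w",round(s["grip_width"],1),"shift mm",(R.T@(wl(x,y,z)-e)).round(1))
E
python3 -c "
from h import *
go(-90,60,231)"
```

```text
time: 2.15
eef_pos: [453.1, 64.2, 231.6]
tcp_rot: [[0.958, 0.286, 0.001], [0.286, -0.958, -0.0], [0.001, 0.001, -1.0]]
ft_force: [1.4, -0.9, 0.8]
grip_width: -0.0
gripper_force: 0.0
t 2.15 loc [-122.4   26.5] z 231.6 yaw err 0.0003 F stage [ 1.  -1.2] w -0.0 shift mm [ 32.5 -33.5   0.6]
```

```bash
python3 -m inch '[[-1,[0.032,-0.034,0],0],[-1,[0.032,-0.034,0.06],0],[-1,[0.032,-0.034,0.12],0],[-1,[0.032,-0.034,0.15],0],[-1,[0.032,-0.034,0.165],0],[-1,[0.032,-0.034,0.165],0],[-1,[0.032,-0.034,0.165],0]]' >/dev/null
python3 - <<'E'
from h import *
go(-90,25+21,66)
for n in("top","side"):
    im=grab_frame(n); cv2.imwrite(f"pics/{n}1.png",im[:,:,::-1])
a=cv2.imread("pics/top1.png")[170:260,240:350]; b=cv2.imread("pics/side1.png")[140:250,240:350]
f=lambda q:cv2.resize(q,(390,390*q.shape[0]//q.shape[1]),interpolation=cv2.INTER_CUBIC)
a,b=f(a),f(b);a=cv2.copyMakeBorder(a,0,b.shape[0]-a.shape[0],0,0,cv2.BORDER_CONSTANT);cv2.imwrite("pics/c.png",np.hstack([a,b]))
E
```

```text
t 3.02 loc [-90.9  58.4] z 67.6 yaw err 0.0001 F stage [ 0.6 -0.5] w -0.3 shift mm [ 0.9 12.4  1.6]
```

View pics/c.png

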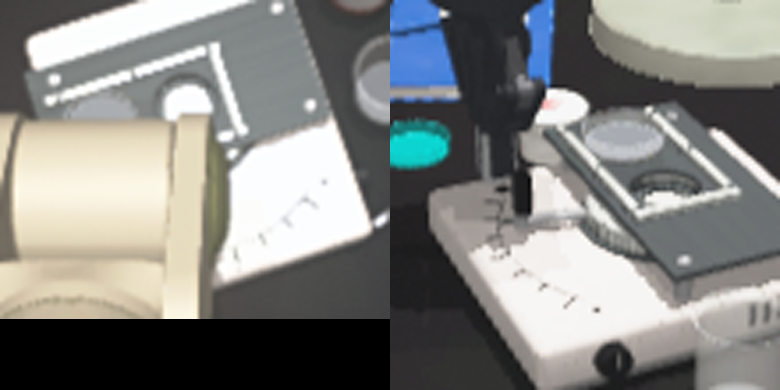

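The side crop shows the fingertips at about (495,160), just behind (left of) the knob at (521,180). The top view of the knob is hidden by the arm. I'll push to about mid-way first.

```bash
python3 -m inch '[[-1,[0,0.008,0.001],0],[-1,[0,0.014,0.001],0],[-1,[0,0.02,0.001],0],[-1,[0,0.025,0.001],0],[-1,[0,0.03,0.001],0],[-1,[0,0.03,0.001],0]]' >/dev/null
cat >> h.py <<'E'
def knob(fn=None):
    im=grab_frame("side")
    for t in("lever_knob","lever_pointer"):
        for r in boxes_of("side",t)[:1]:
            w=world("side",r["point"]); l=loc(w); print(t,round(r["score"],2),l.round(1),w[2].round(0),np.hypot(*l).round(1),"ang",round(np.arctan2(l[1],-l[0])+.7,3))
    # model prediction of pixels in crop for angle candidates
    if fn:
        b=im[140:250,240:350,::-1]; cv2.imwrite(fn,cv2.resize(b,(660,660*b.shape[0]//b.shape[1]),interpolation=cv2.INTER_CUBIC))
        for a in(.4,.5,.6): 
            d=a-.7
            for nm,r,z in(("knobtop",92,88),("tip",106,53),("mark",107.5,46)):
                q=proj("side",wl(-r*np.cos(d),r*np.sin(d),z)); print(a,nm,((q-[240,140]+.5)*6-.5).round(0))
E
python3 - <<'E'
from h import *
go(-90,0,66); knob("pics/d.png")
E
```

```text
t 3.88 loc [-91.5  28.2] z 65.3 yaw err -0.0002 F stage [-0.5 -0.1] w -0.0 shift mm [ 1.5 28.2 -0.7]
lever_knob 0.69 [-58.5  -3.7] 60.0 58.6 ang 0.637
lever_pointer 0.54 [-52.3  -2.8] 54.0 52.4 ang 0.647
0.4 knobtop [277. 361.]
0.4 tip [249. 458.]
0.4 mark [246. 476.]
0.5 knobtop [261. 350.]
0.5 tip [231. 446.]
0.5 mark [229. 463.]
0.6 knobtop [248. 340.]
0.6 tip [217. 433.]
0.6 mark [214. 450.]
```

View pics/d.png

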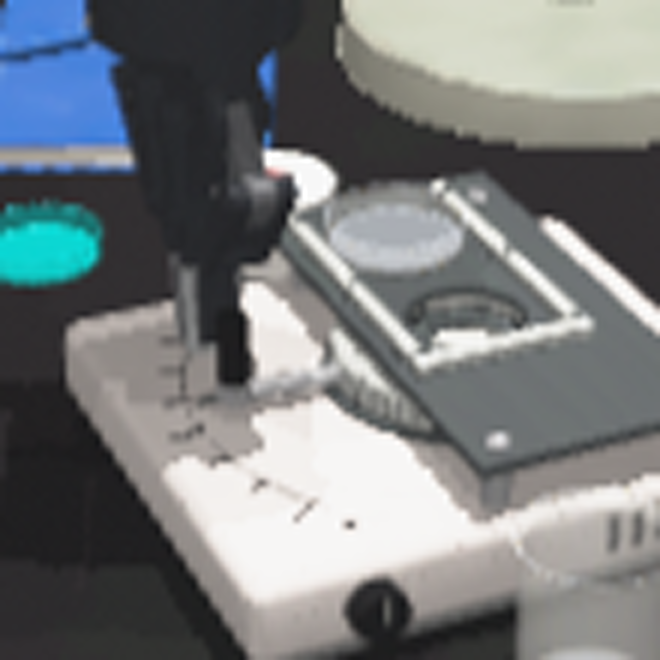

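The side crop shows the knob base at (235,385) with the finger in contact. The pointer is near (200,400), between m4 (185,434) and m5 (176,403). The third mark is at about (222,460), close to the predicted spot. I'll push most of the remaining distance.

```bash
python3 -m inch '[[-1,[0.002,0.005,-0.001],0],[-1,[0.002,0.01,-0.001],0],[-1,[0.002,0.015,-0.001],0],[-1,[0.002,0.019,-0.001],0],[-1,[0.002,0.022,-0.001],0],[-1,[0.002,0.022,-0.001],0]]' >/dev/null
python3 - <<'E'
from h import *
go(-90,0,66); knob("pics/e.png")
E
```

```text
t 4.78 loc [-89.4   6.2] z 66.4 yaw err -0.0002 F stage [0.1 0.5] w 0.0 shift mm [-0.6  6.2  0.4]
lever_knob 0.7 [-58.1 -16.5] 62.0 60.4 ang 0.424
lever_pointer 0.75 [-53.5 -15.7] 52.0 55.7 ang 0.414
0.4 knobtop [277. 361.]
0.4 tip [249. 458.]
0.4 mark [246. 476.]
0.5 knobtop [261. 350.]
0.5 tip [231. 446.]
0.5 mark [229. 463.]
0.6 knobtop [248. 340.]
0.6 tip [217. 433.]
0.6 mark [214. 450.]
```

View pics/e.png

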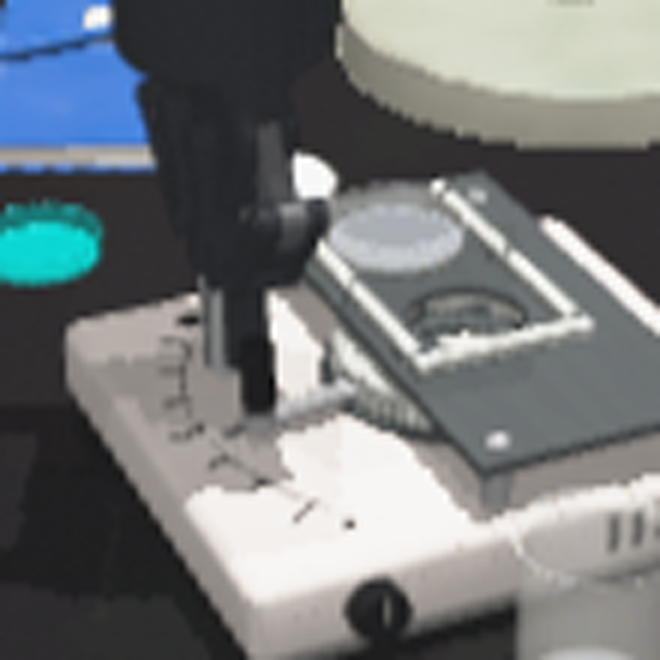

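The side crop now shows the pointer tip near (226,434) and the knob base at (259,413), with the third mark at about (222,460). That puts it at roughly 0.55. I'll check it numerically against the knob column and the first picture.

```bash
python3 - <<'E'
from h import *
# observed knob axis columns (crop px/6) at row ~385: pics e (259), d (233 at row 365)
for a in(.45,.5,.55,.6,.65,.75,.8,.85,.95):
    d=a-.7; out=[]
    for r,z in((92,60),(92,74),(106,53)):
        q=proj("side",wl(-r*np.cos(d),r*np.sin(d),z)); out.append(((q-[240,140]+.5)*6-.5).round(0).tolist())
    print(a,out)
for a in (.1,.3,.5,.7,.9,1.1,1.3):
    d=a-.7;print(a,[((proj("side",wl(-r*np.cos(d),r*np.sin(d),46))-[240,140]+.5)*6-.5).round(0).tolist() for r in(107.5,)])
b=cv2.imread("pics/e.png",0); 
for r in (380,390,400,410): print(r,b[r,225:300:5].tolist())
E
```

```text
0.45 [[271.0, 422.0], [270.0, 389.0], [240.0, 452.0]]
0.5 [[263.0, 417.0], [262.0, 384.0], [231.0, 446.0]]
0.55 [[256.0, 412.0], [255.0, 379.0], [224.0, 439.0]]
0.6 [[250.0, 406.0], [249.0, 373.0], [217.0, 433.0]]
0.65 [[245.0, 400.0], [243.0, 367.0], [210.0, 426.0]]
0.75 [[235.0, 388.0], [234.0, 356.0], [200.0, 412.0]]
0.8 [[232.0, 382.0], [230.0, 350.0], [196.0, 405.0]]
0.85 [[229.0, 376.0], [227.0, 344.0], [192.0, 398.0]]
0.95 [[224.0, 364.0], [223.0, 331.0], [188.0, 383.0]]
0.1 [[314.0, 508.0]]
0.3 [[266.0, 488.0]]
0.5 [[229.0, 463.0]]
0.7 [[202.0, 436.0]]
0.9 [[187.0, 407.0]]
1.1 [[183.0, 377.0]]
1.3 [[191.0, 349.0]]
380 [135, 137, 146, 93, 39, 27, 30, 29, 29, 7, 110, 251, 234, 234, 234]
390 [142, 142, 151, 97, 39, 27, 31, 30, 29, 14, 74, 179, 216, 233, 233]
400 [142, 142, 151, 100, 43, 28, 30, 30, 28, 17, 80, 173, 186, 205, 199]
410 [142, 142, 148, 121, 74, 42, 39, 40, 44, 61, 127, 194, 190, 173, 163]
```

```bash
python3 -m inch '[[-1,[0,0.002,0],0],[-1,[0,0.004,0],0],[-1,[0,0.004,0],0],[-1,[0,-0.012,0],0],[-1,[0,-0.012,-0.05],0],[-1,[0,-0.06,-0.11],0],[-1,[0.03,-0.11,-0.11],0],[-1,[0.09,-0.13,-0.11],0],[-1,[0.09,-0.13,-0.11],0]]' >/dev/null
python3 - <<'E'
from h import *
go(0,122,73); knob("pics/f.png")
im=grab_frame("top"); b=im[185:255,260:350,::-1]; cv2.imwrite("pics/g.png",cv2.resize(b,None,fx=8,fy=8,interpolation=cv2.INTER_CUBIC))
for a in(.4,.45,.5,.55,.6):
    d=a-.7; print(a,[((proj(n,wl(-r*np.cos(d),r*np.sin(d),z))-o+.5)*k-.5).round(0).tolist() for n,o,k in(("side",[240,140],6),("top",[260,185],8)) for r,z in((92,60),(92,88),(106,53),(107.5,46))])
E
```

```text
t 6.05 loc [  1.8 139.1] z 175.2 yaw err 0.003 F stage [-0.5  0.7] w 0.2 shift mm [ -1.7  17.1 102.2]
lever_knob 0.67 [-58.  -20.9] 62.0 61.6 ang 0.354
lever_pointer 0.86 [-53.9 -15.3] 53.0 56.1 ang 0.424
0.4 knobtop [277. 361.]
0.4 tip [249. 458.]
0.4 mark [246. 476.]
0.5 knobtop [261. 350.]
0.5 tip [231. 446.]
0.5 mark [229. 463.]
0.6 knobtop [248. 340.]
0.6 tip [217. 433.]
0.6 mark [214. 450.]
0.4 [[279.0, 428.0], [277.0, 361.0], [249.0, 458.0], [246.0, 476.0], [433.0, 350.0], [431.0, 337.0], [458.0, 388.0], [462.0, 394.0]]
0.45 [[271.0, 422.0], [268.0, 356.0], [240.0, 452.0], [237.0, 470.0], [421.0, 358.0], [418.0, 345.0], [445.0, 397.0], [448.0, 404.0]]
0.5 [[263.0, 417.0], [261.0, 350.0], [231.0, 446.0], [229.0, 463.0], [409.0, 365.0], [406.0, 353.0], [431.0, 406.0], [434.0, 412.0]]
0.55 [[256.0, 412.0], [254.0, 345.0], [224.0, 439.0], [221.0, 457.0], [396.0, 372.0], [393.0, 360.0], [416.0, 414.0], [419.0, 420.0]]
0.6 [[250.0, 406.0], [248.0, 340.0], [217.0, 433.0], [214.0, 450.0], [383.0, 378.0], [379.0, 366.0], [402.0, 421.0], [404.0, 428.0]]
```

View pics/f.png

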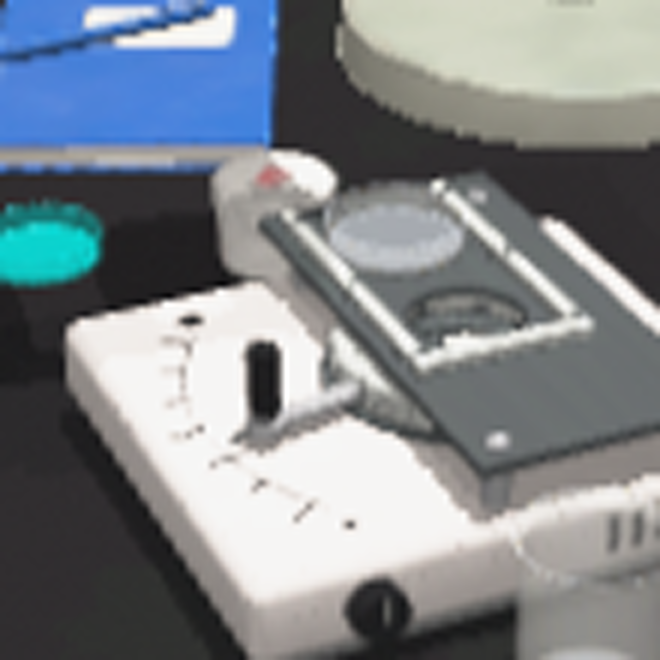

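View pics/g.png

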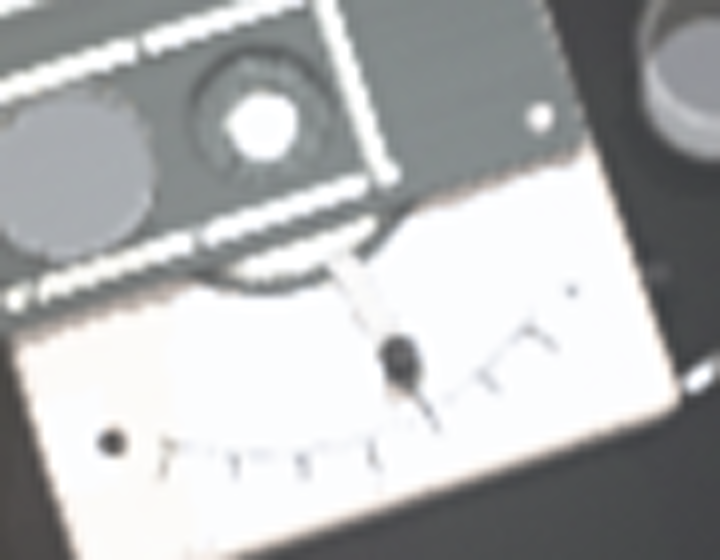

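Both crops show the pointer standing at the third mark. In the top crop the knob is at (400,360) and the pointer runs (412,388) to (436,428) over m3, with m2 at (487,380) and m4 at (373,458). One finer check in the same pictures while I position for the dish.

```bash
python3 - <<'E'
from h import *
g=cv2.imread("pics/g.png",0).astype(float); f=cv2.imread("pics/f.png",0).astype(float)
def cen(im,x0,x1,y0,y1,th):
    s=np.clip(th-im[y0:y1,x0:x1],0,None); Y,X=np.mgrid[y0:y1,x0:x1]; return np.array([(s*X).sum(),(s*Y).sum()])/s.sum()
un=lambda q,o,k:(q+.5)/k-.5+np.array(o)
def ang(n,q,z):
    l=loc(ray(n,*q,z)); return np.hypot(*l).round(1),round(np.arctan2(l[1],-l[0])+.7,3)
for nm,bx in(("m1",(525,560,318,356)),("m2",(472,503,362,398)),("m3+ptr",(418,445,400,436)),("m4",(362,388,438,474)),("m5",(285,318,448,484)),("m6",(222,250,448,484))):
    print(nm,ang("top",un(cen(g,*bx,215),(260,185),8),46))
print("ptr53",ang("top",un(cen(g,408,426,386,408,200),(260,185),8),53))
print("knob z~80",ang("top",un(cen(g,375,425,335,388,120),(260,185),8),82))
for nm,bx in(("m1",(285,320,498,526)),("m2",(245,275,476,494)),("m4",(175,208,424,442))):
    print("side",nm,ang("side",un(cen(f,*bx,200),(240,140),6),46))
print("side knob",ang("side",un(cen(f,238,290,345,415,100),(240,140),6),74))
E
```

```text
m1 (np.float64(108.2), np.float64(0.116))
m2 (np.float64(107.4), np.float64(0.313))
m3+ptr (np.float64(105.1), np.float64(0.516))
m4 (np.float64(112.3), np.float64(0.719))
m5 (np.float64(109.2), np.float64(0.924))
m6 (np.float64(109.3), np.float64(1.12))
ptr53 (np.float64(98.7), np.float64(0.528))
knob z~80 (np.float64(93.0), np.float64(0.534))
side m1 (np.float64(110.7), np.float64(0.118))
side m2 (np.float64(107.1), np.float64(0.334))
side m4 (np.float64(107.7), np.float64(0.743))
side knob (np.float64(90.2), np.float64(0.519))
```

The bias-corrected estimates are 0.515 (top) and 0.49 (side), so the ring is set. Now the dish: descend outside the mouth and push.

```bash
python3 -m inch '[[-1,[-0.002,0.017,0.04],0.003],[-1,[-0.002,0.017,0.08],0.003],[-1,[-0.002,0.017,0.1],0.003],[-1,[-0.002,0.017,0.1],0.003],[-1,[-0.002,0.017,0.1],0.003]]' >/dev/null
python3 -c "
from h import *
go(0,44,75)"
```

```text
t 6.88 loc [ -1.4 119.4] z 77.7 yaw err -0.0034 F stage [0.5 0.2] w -0.7 shift mm [ 1.7 75.4  2.8]
```

```bash
python3 -m inch '[[-1,[0.001,0.005,0.002],-0.003],[-1,[0.001,0.013,0.002],-0.003],[-1,[0.001,0.021,0.002],-0.003],[-1,[0.001,0.029,0.002],-0.003],[-1,[0.001,0.037,0.002],-0.003],[-1,[0.001,0.045,0.002],-0.003],[-1,[0.001,0.053,0.002],-0.003],[-1,[0.001,0.06,0.002],-0.003],[-1,[0.001,0.066,0.002],-0.003],[-1,[0.001,0.068,0.002],-0.003]]' | grep force
python3 - <<'E'
from h import *
go(0,42,75)
im=grab_frame("side"); b=im[140:250,240:350,::-1]; cv2.imwrite("pics/i.png",cv2.resize(b,None,fx=5,fy=5,interpolation=cv2.INTER_CUBIC))
E
```

```text
ft_force: [-1.2, 1.6, 2.7]
gripper_force: 1.5
t 8.12 loc [-0.9 51.4] z 74.3 yaw err -0.0002 F stage [-0.7  1.9] w 0.1 shift mm [ 0.9  9.4 -0.7]
```

View pics/i.png

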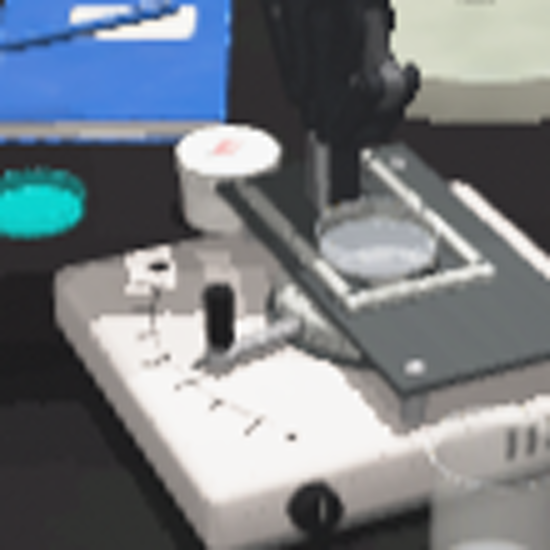

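The dish, at (378,240), is sliding flat inside the guide ahead of the fingers, with about 9 mm left before the closed bar at (420,283). The lever is unchanged.

```bash
python3 -m inch '[[-1,[0.001,0.003,0],0],[-1,[0.001,0.006,0],0],[-1,[0.001,0.008,0],0],[-1,[0.001,0.009,0],0],[-1,[0.001,0.009,0],0]]' >/dev/null; python3 -c "
from h import *
go(0,42,75)"; python3 -m inch '[[-1,[0,0.001,0],0],[-1,[0,0.001,0],0]]' >/dev/null; python3 -c "
from h import *
go(0,42,75)"
```

```text
t 8.8 loc [ 0.1 42.6] z 74.3 yaw err 0.0 F stage [-0.2  1. ] w -0.2 shift mm [-0.1  0.6 -0.7]
t 9.05 loc [ 0.  41.7] z 74.2 yaw err 0.0001 F stage [-0.5  1.2] w 0.3 shift mm [-0.  -0.3 -0.8]
```

```bash
python3 -m inch '[[-1,[0,0.001,0],0],[-1,[0,0.001,0],0]]' >/dev/null; python3 -c "
from h import *
go(0,42,75)"
```

```text
t 9.3 loc [ 0.1 40.6] z 74.3 yaw err 0.0001 F stage [-0.3 -0. ] w -0.1 shift mm [-0.1 -1.4 -0.7]
```

```bash
python3 -m inch '[[-1,[0,0.001,0],0],[-1,[0,0.001,0],0]]' >/dev/null; python3 -c "
from h import *
go(0,42,75)"; python3 -m inch '[[-1,[0,0.001,0],0],[-1,[0,0.001,0],0]]' >/dev/null; python3 -c "
from h import *
go(0,42,75)"
```

```text
t 9.55 loc [ 0.1 39.7] z 74.3 yaw err 0.0001 F stage [-0.2  1.2] w -0.2 shift mm [-0.1 -2.3 -0.7]
t 9.8 loc [ 0.  39.3] z 74.3 yaw err 0.0001 F stage [1. 5.] w 0.3 shift mm [-0.  -2.7 -0.7]
```

```bash
python3 -m inch '[[-1,[0,0.001,0],0],[-1,[0,0.001,0],0]]' >/dev/null; python3 -c "
from h import *
go(0,42,75)"; python3 -m inch '[[-1,[0,-0.004,0],0],[-1,[0,-0.012,0],0],[-1,[0,-0.014,-0.04],0],[-1,[0,-0.06,-0.1],0],[-1,[0,-0.12,-0.12],0],[-1,[0,-0.15,-0.12],0],[-1,[0,-0.15,-0.12],0]]' >/dev/null
python3 - <<'E'
from h import *
go(0,0,75)
a=grab_frame("top")[185:255,250:350,::-1]; b=grab_frame("side")[140:250,240:350,::-1]
a=cv2.resize(a,None,fx=4,fy=4,interpolation=cv2.INTER_CUBIC);b=cv2.resize(b,None,fx=3.6,fy=3.6,interpolation=cv2.INTER_CUBIC)
a=cv2.copyMakeBorder(a,0,b.shape[0]-a.shape[0],0,0,cv2.BORDER_CONSTANT);cv2.imwrite("pics/j.png",np.hstack([a,b]))
for r in boxes_of("side","petri_dish")[:4]: w=world("side",r["point"]); print(round(r["score"],2),w.round(0),loc(w).round(1))
E
```

```text
t 10.05 loc [-0.  38.9] z 74.2 yaw err 0.0002 F stage [0.5 8.8] w 0.3 shift mm [ 0.  -3.1 -0.7]
t 10.93 loc [-1.000e-01  1.902e+02] z 194.7 yaw err 0.0038 F stage [ 0.2 -0.3] w -0.1 shift mm [ -0.7 190.2 119.7]
0.83 [ 409. -113.    2.] [-215.4 -131. ]
0.8 [ 446. -225.    4.] [-212.2 -248.1]
0.61 [581.  81.  73.] [5.  5.8]
0.61 [416. 281.   4.] [-96.  245.1]
```

View pics/j.png

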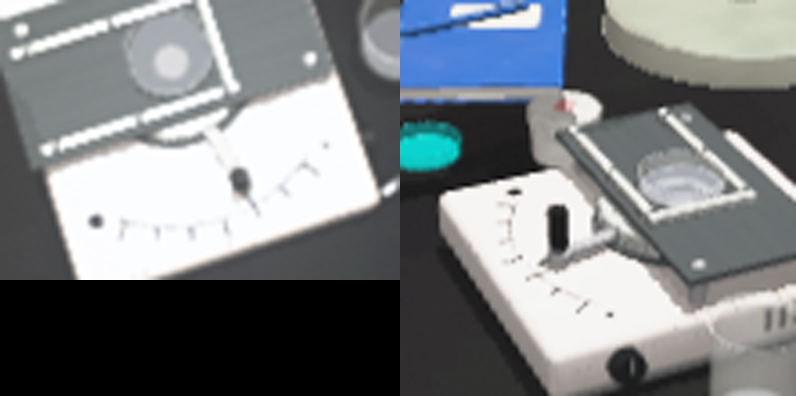

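The top half of the picture shows the dish at (171,53), its rim against the closed bar at about (214,45), with the pointer on the third mark at (253,212). The force rose to 8.8 N with the fingers stopped, so the dish is seated. The sample can, beaker and tweezers are where they were, and the arm is clear.

```bash
python3 -c "
from station import *
print(job_done())"
```

```text
the job is handed in; nothing more can be done
None
```

I handed the job in at about 11 s: the iris pointer is on the third mark (about 0.50 rad by camera), and the dish is against the closed end of its guide, over the window. I saw nothing else on the worktop move.

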